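Snap the loose lens retainer home on the photometer

TASK

One of the three round lens retainers on the photometer's deck is standing proud: pick up the pusher with the wide foot and press that retainer straight down with it until it snaps fully home, its flange lying flat on the deck like the other two. Press only with the wide pusher, whose foot bears on the rim and not on the glass: neither the gripper nor the narrow pusher may touch the loose retainer. Then stand the wide pusher upright on the round rubber mat with its whole foot on the mat, let go, and leave the other things on the bench where they are.

Things in the scene. Friction and masses are not known exactly. Their poses are not given: they have to be found in the camera images.
- retainer: the loose black lens retainer, in one of the three bays, level, flange about 10 mm above the deck (the other two look alike but lie flat on it). Flange 56 mm across, 4 mm thick; glass window 31 mm across, sunk 1.8 mm below the flange's top; below the flange a 16 mm tall snap collar. Origin: centre of the collar's underside, 20 mm below the flange's top, 16 mm below its underside; z up.
- photometer: white bench photometer, fixed to the bench: flat aluminium deck 130 mm (its x) by 240 mm (its y), 62 mm above the bench, and at its +y end a console 55 mm wide (from 121 to 177 mm along its y) and 80 mm high. Origin: on the bench under the deck's centre; z up, y along the row of bays.
- bay_a (a point): centre of the first bay's mouth (47 mm bore) at deck height, 70 mm from the middle bay towards the photometer's -y
- bay_b (a point): centre of the middle bay's mouth at deck height. Every bay has four spring latches: pressed straight down near its centre a retainer resists with up to roughly 7 to 12 N, gives way after 2 to 4 mm, snaps down the rest of the way and stays, and it stops hard when its flange meets the deck (flange top then 4 mm above the deck)
- bay_c (a point): centre of the third bay's mouth at deck height, 70 mm from the middle bay towards the photometer's +y
- wide_pusher: white plastic pusher with a WIDE foot, standing upright on the bench, foot down, 95 mm tall: foot disc 50 mm across and 10 mm thick with a flat underside (a short cone joins it to the handle up to 20 mm), above it a straight round handle 30 mm across up to the top; 60 to 130 g. Origin: centre of the foot's underside, z up along its axis.
- narrow_pusher: the other white pusher, for another job, to be left alone: same handle (30 mm across, top at 95 mm), but its foot is only 22 mm across and 12 mm thick. Origin: centre of its underside.
- mat: round black rubber mat fixed on the bench, 120 mm across, 4 mm thick. Origin: centre of its underside, on the bench.
- dropper: small white dropper bottle, 32 mm across, 70 mm tall, bystander. Origin: centre of its underside.
- jar: amber bottle, 68 mm across, 120 mm tall, bystander. Origin: centre of its underside.
- beaker: small glass beaker, 66 mm across, 75 mm tall, bystander. Origin: centre of its underside.
- microplate: flat clear well plate, 127 by 85 mm, 14 mm high, bystander. Origin: centre of its underside.
Mind the look-alikes: they are no part of the job. Of the things like the mat, leave any that is orange; of the rest the smaller one is meant.

How it is judged:
On the way, in this order (a step that is already met when the one before it is completed fails the run):
1. the wide pusher is lifted off the bench (height (world z) of wide_pusher above 0.03 m), for 0.1 s.
2. the wide pusher's foot bears on the proud retainer (contact force between wide_pusher and retainer above 1.5 N), for 0.02 s.
3. the retainer is snapped home in its bay ((horizontal distance between retainer and bay_a below 0.004 m or horizontal distance between retainer and bay_b below 0.004 m or horizontal distance between retainer and bay_c below 0.004 m) and z of retainer in the frame of photometer between 0.042 and 0.0476 m and angle between retainer's own z axis and vertical below 0.05 rad), for 0.2 s.
At the end, for the whole second after the job is handed in: The retainer is in its bay (within 4 mm of its centre), level within 0.05 rad, its flange within 1.6 mm of the deck; the wide pusher stands upright (within 0.08 rad) and at rest on the mat, its axis within 36 mm of the mat's centre (all of step 3 and horizontal distance between wide_pusher and mat below 0.036 m and height (world z) of wide_pusher between 0.002 and 0.008 m and angle between wide_pusher's own z axis and vertical below 0.08 rad and linear speed of each of wide_pusher, retainer below 0.02 m/s); the robot touches nothing.
It fails at once if the gripper or arm touches the loose retainer (contact force between any of the fingers, the arm and retainer above 0.5 N).
It fails at once if the narrow pusher touches the loose retainer (contact force between narrow_pusher and retainer above 0.5 N).
It fails at once if a bystander is shifted more than 30 mm or knocked over (distance of any of narrow_pusher, dropper, jar, beaker, microplate from where it was at the start of the episode above 0.03 m or angle between any of narrow_pusher, dropper, jar, beaker, microplate's own z axis and vertical above 0.5 rad).
It also fails if it takes over 40 s, if anything falls off the work surface, if the arm or the gripper's body presses on something with over 40 N, if the wrist force passes 120 N, or if a joint passes its speed limit or range.

ROBOT

A 6-joint arm with a two-finger parallel gripper is mounted at the origin on the work surface. World frame = base frame: x ahead of the robot, y to its left, z up, the work surface at z = 0. Lengths are in m, angles in rad, forces in N, time in s.
With the tool pointing down it reaches from about 0.35 to 0.975 m from the base axis. Payload 4.9 kg.
Tool frame: the origin (TCP) lies midway between the tips of the shut fingers; the grasp point (between the pads) lies ctrl.tcp_to_grasp behind it (ctrl.tcp_to_grasp is the distance from the TCP to the grasp point, in m); z points along the fingers, y is the direction in which the jaws open and shut (so a half turn about z gives the same grasp; the last joint's range is limited). The gripper opens to 85 mm and grips with 20 to 120 N. Pads are 22 mm wide; open, the fingers measure 114 mm over their backs; the gripper's body (76 mm by 85 mm) begins 54 mm behind the grasp point. The pads swing forward as they close: fully open they stand 13 mm farther back than shut.
Start: joints at [1.025, 0.053, 1.613, -0, 1.476, -0.119], TCP at [0.259, 0.569, 0.231] pointing down, gripper open.
Joint ranges: [-3.01, 3.01], [-1.01, 2.22], [0.06, 2.58], [-1.02, 4.17], [0.09, 2.62], [-3.14, 3.14]. Speed limits (rad/s): [2.57, 2.57, 3.14, 3.14, 3.14, 3.14].

INTERFACE

Orientations are given as a rotation vector (axis times angle).
In Python, from station import ctrl, get_image, calibration, finish_job, models gives the robot as it stands.
- The arm moves only by the shell command python3 -m creep 'ROWS' [FORCE]. ROWS is JSON, a list of rows, each a list of 7 numbers: the opening, from 0 (shut) to 1 (fully open), then the shift along the tool's x, y, z in m, then the turn, a rotation vector about the tool's x, y, z in degrees. A call has 1 to 20 rows; each row shifts and turns the commanded pose from where the row before left it, along the tool's axes as they then stand; what a row does not reach is not made up. A row lasts 1/10 s, in which the tool goes at most 50 mm and 8.59 degrees, less where a joint would pass 70% of its speed; a pose out of reach is approached as far as the arm can. A call with a gripper value outside its range is refused whole. The fingers move at their own pace and stop on an object; FORCE is the grip in N (left out, the last holds). Time passes only in rows, so rows that do not move let the fingers close. It gives the time, the measured TCP pose, the force and the opening at its end, in the units of the state.
- ctrl.get_obs(): the state, without advancing time (a new reading comes with each control period).
- get_image(name): name is "scene" or "top" or "wrist"; returns the picture (384x512x3 uint8, red, green, blue); there is no depth.
- calibration(name): a dict with "mtx" (3x3 intrinsics, pixels), "k1" (the pictures are not rectified: a ray, as slopes to the right and down, at radius r is drawn at 1 + k1 r^2 times it, then the intrinsics apply), "R" (3x3) and "t" (3): a world point X has camera coordinates R X + t. Camera axes: x right, y down, z forward; pixel columns grow to the right and rows downward; lengths in m; the calibration is good to about 2 mm. A picture is of the moment at which its call begins: read the wrist's pose just before it. calibration takes no time and is no camera call; for the wrist camera it gives the pose at the moment of the call.
- finish_job(): hands the job in, once; it reports no verdict.
Trained networks look in the newest picture that a camera, given by its name, has taken for a name from the list of things; names that differ only in an ending like _2 or _b are one class to them, and where a whole thing is asked for, a point or a joint stands for the part that bears it (a point fixed in the world has none). Each returns a list of dicts, best first, with "conf" (0 to 1); they miss things now and then, are a little off and sometimes report something else, mostly with a low value. They report only what shows in the picture. A call takes as long as a camera call. They do not tell look-alikes from the thing itself.
- models.search_frame(camera, name): "extent" ([left, top, right, bottom] in pixels, round what is visible of it).
The state is a dict: "t": time; "q": joint angles; "dq": joint speeds; "effort": joint torques, N m; "tool_pos": TCP position; "tool_rot": TCP orientation; "contact_force": force on the tool from outside, world axes, zero at the start; "wrist_torque": the same for the moment, N m; "opening": finger opening in m.
Only numpy, scipy, OpenCV 4.12 (cv2) and the standard library are available. Lean on these libraries where they do the work, as an engineer would, in place of code of your own. Each camera call takes 0.05 s, during which the arm holds its last target. There are 200 camera calls.

## Working session

There is one attempt and no reset: what is moved stays moved. The work goes in short steps, Python scripts to look and compute and a shell command to move; the robot and the scene stay as the last step left them, time stands still between calls to the robot, and variables do not carry over. Pictures are saved under pics/ and viewed, about 8 in all and at most 12, crops included, and the job is handed in when it is done.

```bash
mkdir -p pics; ls
cat > h.py <<'E'
import numpy as np, cv2
from station import ctrl,get_image,calibration,models
def ray(c,uv):
    K=np.array(c["mtx"]);k=c["k1"];d=(np.array([(uv[0]-K[0,2])/K[0,0],(uv[1]-K[1,2])/K[1,1]]))
    s=d.copy()
    for _ in range(30): s=d/(1+k*(s@s))
    R=np.array(c["R"]);t=np.array(c["t"]);return -R.T@t, R.T@np.array([s[0],s[1],1])
def at(c,uv,z):
    o,r=ray(c,uv);return o+r*(z-o[2])/r[2]
def proj(c,X):
    p=np.array(c["R"])@np.array(X,float)+np.array(c["t"]);s=p[:2]/p[2];s=s*(1+c["k1"]*(s@s));K=np.array(c["mtx"])
    return np.array([K[0,0]*s[0]+K[0,2],K[1,1]*s[1]+K[1,2]])
def save(n,im): cv2.imwrite('pics/'+n+'.png',cv2.cvtColor(im,cv2.COLOR_RGB2BGR))
E
python3 - <<'E'
from h import *
ims={}
for n in("scene","top"):
    ims[n]=get_image(n)
    c=calibration(n);print(n,-np.array(c["R"]).T@np.array(c["t"]))
    for k in "retainer photometer wide_pusher narrow_pusher mat dropper jar beaker microplate".split():
        print(k,[(np.round(d["extent"]).astype(int).tolist(),round(d["conf"],2)) for d in models.search_frame(n,k)][:4])
save('scene',ims["scene"]);save('top',ims["top"])
print(ctrl.get_obs(),ctrl.tcp_to_grasp)
E
```

```text
pics
scene [ 1.09081703 -0.98655381  0.92288973]
retainer [([285, 154, 297, 172], 0.74)]
photometer [([249, 132, 340, 208], 0.97)]
wide_pusher [([157, 220, 175, 253], 0.56)]
narrow_pusher [([205, 192, 221, 225], 0.67)]
mat [([261, 274, 321, 324], 0.77), ([219, 240, 262, 274], 0.59)]
dropper [([214, 171, 228, 191], 0.68), ([220, 239, 260, 275], 0.27)]
jar [([195, 260, 229, 309], 0.8)]
beaker [([305, 212, 327, 244], 0.82), ([248, 131, 340, 206], 0.31)]
microplate [([228, 129, 264, 151], 0.66)]
top [ 0.30690808 -0.09748228  1.40517841]
retainer [([192, 176, 212, 194], 0.57)]
photometer [([140, 155, 247, 215], 0.95)]
wide_pusher [([336, 229, 356, 250], 0.78)]
narrow_pusher []
mat [([305, 160, 344, 198], 0.94), ([364, 201, 408, 244], 0.9), ([313, 100, 370, 146], 0.83)]
dropper [([246, 241, 258, 252], 0.47)]
jar [([362, 158, 388, 186], 0.87)]
beaker [([260, 116, 284, 142], 0.74)]
microplate [([131, 255, 175, 289], 0.73), ([336, 234, 356, 252], 0.66)]
{'t': 1.0, 'q': array([ 1.02500696e+00,  5.27017420e-02,  1.61292077e+00,  8.06011259e-07,
        1.47598892e+00, -1.18992214e-01]), 'dq': array([ 0.00067001,  0.00030073,  0.00082044, -0.00032323,  0.00069758,
        0.00091028]), 'effort': array([-1.19689801e-03, -3.93697572e+01, -3.70470071e+01, -4.06981499e-06,
        6.54868545e-04,  9.33159555e-06]), 'tool_pos': array([0.25870549, 0.56891625, 0.23129007]), 'tool_rot': array([-6.65333329e-01, -3.07032453e+00,  2.74752062e-05]), 'contact_force': array([-0.2833175 ,  0.80058888,  0.75899652]), 'wrist_torque': array([-0.05906328,  0.01428478,  0.01760273]), 'opening': 0.085234733873598} 0.0187
```

View pictures.

Run:
```python
import cv2
t=cv2.imread('pics/top.png');s=cv2.imread('pics/scene.png')
cv2.imwrite('pics/top2.png',cv2.resize(t[90:300,110:430],(800,525),interpolation=cv2.INTER_CUBIC))
cv2.imwrite('pics/scene2.png',cv2.resize(s[115:335,140:360],(600,600),interpolation=cv2.INTER_CUBIC))
```

```text
(no output)
```

View pics/top2.png

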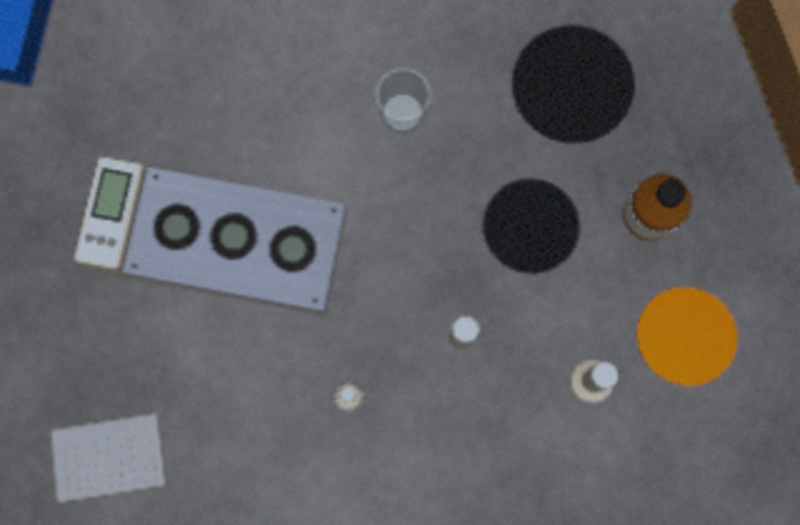

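View pics/scene2.png

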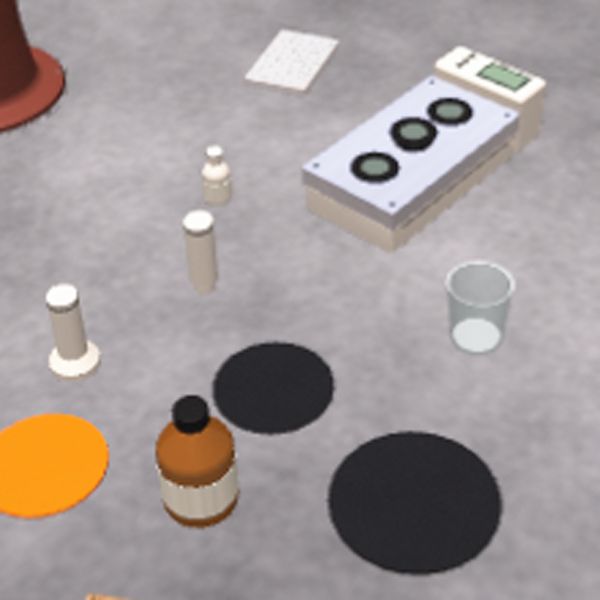

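The top crop (2.5x, offset 110,90) shows these things:
- Wide-footed pusher at (595,382).
- Narrow pusher at (465,330).
- Three mats: orange at (688,336), large black at (573,84) and small black at (531,226). The small black one is the mat I want.

In the scene crop the middle retainer at (413,133) looks thicker, so it is probably the proud one. I'll confirm that with numbers and one enlarged crop.

Run:
```python
from h import *
ct,cs=calibration("top"),calibration("scene")
t=cv2.cvtColor(cv2.imread('pics/top.png'),cv2.COLOR_BGR2RGB);s=cv2.cvtColor(cv2.imread('pics/scene.png'),cv2.COLOR_BGR2RGB)
def blobs(im,x0,y0,x1,y1,thr):
    g=cv2.cvtColor(im,cv2.COLOR_RGB2GRAY)[y0:y1,x0:x1]
    g=cv2.resize(g,None,fx=8,fy=8,interpolation=cv2.INTER_CUBIC)
    cs_,_=cv2.findContours((g<thr).astype(np.uint8),cv2.RETR_EXTERNAL,cv2.CHAIN_APPROX_NONE)
    out=[]
    for c in cs_:
        if cv2.contourArea(c)>3000:
            e=cv2.fitEllipse(c);out.append(((np.array(e[0])+.5)/8-.5+[x0,y0],np.array(e[1])/8))
    return out
T=blobs(t,163,160,240,210,85);S=blobs(s,262,145,318,188,85)
for n,b in(("top",T),("scene",S)):
    for c,a in b: print(n,c.round(1),a.round(1), [at(ct if n=="top" else cs,c,z).round(4)[:2].tolist() for z in(.066,.076)])
for c,a in blobs(t,295,150,350,205,60)+blobs(t,308,95,372,150,60): print('mat',c.round(1),a.round(1),at(ct,c,.004).round(4))
# photometer deck screws/corners top crop px -> world
for uv in((152,168),(344,205),(324,310),(126,271)): print('corner',at(ct,(110+uv[0]/2.5-.3,90+uv[1]/2.5-.3),.062).round(4))
for n,uv,uvs in(("wide",(604,375),(63,295)),("narrow",(466,329),(199,220))):
    print(n,'top cap',at(ct,(110+uv[0]/2.5-.3,90+uv[1]/2.5-.3),.095).round(4),'scene cap',at(cs,(140+uvs[0]/2.727-.3,115+uvs[1]/2.727-.3),.095).round(4))
print('wide foot',at(ct,(110+591/2.5-.3,90+382/2.5-.3),.01).round(4))
for n,e in(("jar",[362,158,388,186]),("beaker",[260,116,284,142])):
    print(n,at(ct,((e[0]+e[2])/2,(e[1]+e[3])/2),.05).round(3))
a=cv2.resize(s[140:190,258:325],(800,597),interpolation=cv2.INTER_CUBIC)
save('ret',a)
```

```text
top [226.7 189.1] [18.  18.2] [[0.5694, 0.0152], [0.5674, 0.0143]]
top [202.9 184.1] [17.9 18.5] [[0.5852, 0.0851], [0.5831, 0.0838]]
top [180.2 180.3] [17.8 18.4] [[0.597, 0.1522], [0.5948, 0.1503]]
scene [277.1 175.9] [10.5 17. ] [[0.5716, 0.0154], [0.5777, 0.0037]]
scene [291.2 163.7] [11.9 16.2] [[0.5817, 0.0918], [0.5876, 0.0792]]
scene [304.5 155.4] [ 9.2 16. ] [[0.5992, 0.1524], [0.605, 0.1392]]
mat [322. 180.] [37.3 38.3] [ 0.6077 -0.2734  0.004 ]
mat [338.9 123.2] [46.8 49. ] [ 0.7894 -0.3313  0.004 ]
corner [0.6695 0.1834 0.062 ]
corner [ 0.6224 -0.0454  0.062 ]
corner [ 0.4968 -0.0219  0.062 ]
corner [0.545  0.2104 0.062 ]
wide top cap [ 0.416  -0.3385  0.095 ] scene cap [ 0.4194 -0.3376  0.095 ]
narrow top cap [ 0.469 -0.185  0.095] scene cap [ 0.4718 -0.1824  0.095 ]
wide foot [ 0.4149 -0.3384  0.01  ]
jar [ 0.621 -0.425  0.05 ]
beaker [ 0.758 -0.12   0.05 ]
```

View pics/ret.png

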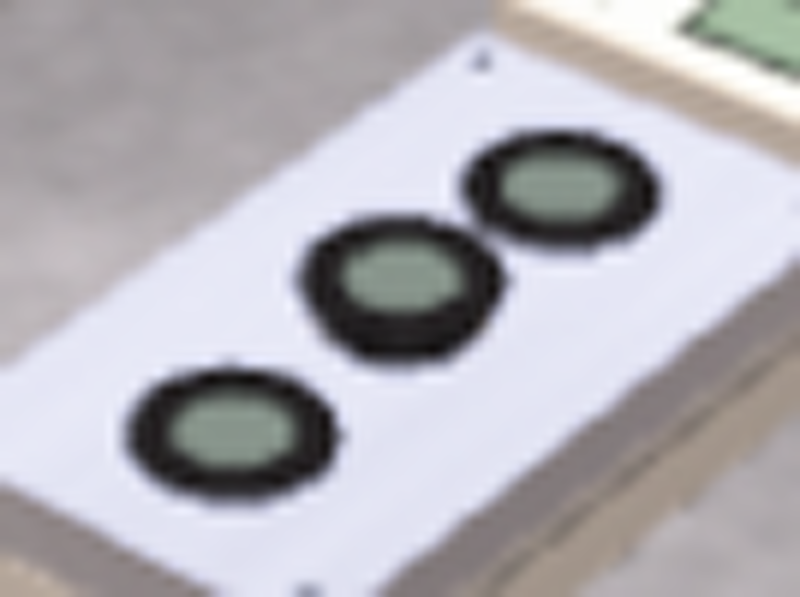

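The crop confirms the middle retainer, at (400,285), is proud: it shows a tall black side wall, while the other two lie flat. So bay_b is at about (0.583, 0.084), the wide pusher at (0.417, -0.338) and the mat at (0.608, -0.273). First I'll turn the tool so its axes line up with the world (x=-X, y=+Y, z=-Z), then travel.

```bash
python3 -m creep '[[1,0,0,0,0,0,-8.15],[1,0,0,0,0,0,-8.15],[1,0,0,0,0,0,-8.15],[1,-0.015,-0.044,0,0,0,0],[1,-0.015,-0.044,0,0,0,0],[1,-0.015,-0.044,0,0,0,0],[1,-0.015,-0.044,0,0,0,0],[1,-0.015,-0.044,0,0,0,0],[1,-0.015,-0.044,0,0,0,0],[1,-0.015,-0.044,0,0,0,0],[1,-0.015,-0.044,0,0,0,0],[1,-0.015,-0.044,0,0,0,0],[1,-0.015,-0.044,0,0,0,0],[1,-0.015,-0.044,0,0,0,0],[1,-0.015,-0.044,0,0,0,0],[1,-0.015,-0.044,0,0,0,0],[1,0,0,0,0,0,0]]'
```

```text
t: 2.7
tool_pos: [0.4546, -0.0075, 0.2315]
tool_rot: [0.011, 3.141, -0.003]
contact_force: [0.1, 0.3, 0.2]
opening: 0.0857
```

```bash
python3 -m creep '[[1,0.0046,-0.0413,0,0,0,0],[1,0.0046,-0.0413,0,0,0,0],[1,0.0046,-0.0413,0,0,0,0],[1,0.0046,-0.0413,0,0,0,0],[1,0.0046,-0.0413,0,0,0,0],[1,0.0046,-0.0413,0,0,0,0],[1,0.0046,-0.0413,0,0,0,0],[1,0.0046,-0.0413,0,0,0,0],[1,0,0,0,0,0,0],[1,0,0,0,0,0,0]]'
python3 - <<'E'
from h import *
c=calibration("wrist");im=get_image("wrist");save('w1',im)
print(ctrl.get_obs()["tool_pos"])
for k in("wide_pusher","narrow_pusher"):
    print(k,[(np.round(d["extent"]),round(d["conf"],2)) for d in models.search_frame("wrist",k)])
for z in(0,.01,.095): print(z,proj(c,[.4175,-.338,z]))
E
```

```text
t: 3.7
tool_pos: [0.4169, -0.3334, 0.2311]
tool_rot: [-0.002, -3.141, -0.002]
contact_force: [-0.2, 1.0, -0.6]
opening: 0.0854
[ 0.41705644 -0.33268944  0.23114298]
wide_pusher [(array([231., 136., 272., 191.]), 0.71)]
narrow_pusher [(array([358., 187., 408., 234.]), 0.78), (array([442., 213., 512., 319.]), 0.32)]
0 [249.90724836 156.95255814]
0.01 [249.80185998 158.5912908 ]
0.095 [248.62599035 176.89823776]
```

View pics/w1.png

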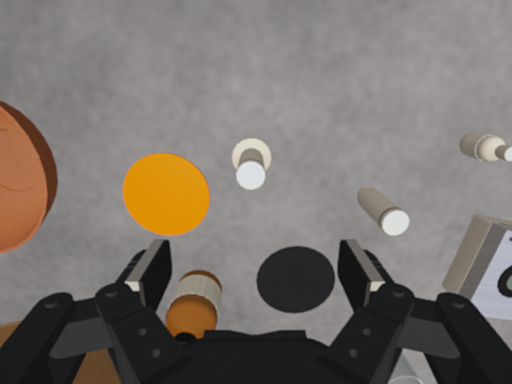

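The wrist picture shows the wide foot at (251,154) with its cap at (250,175), right where I projected it. The narrow pusher is off at (383,210). Next, refine the pusher position.

Run:
```python
from h import *
c=calibration("wrist")
im=cv2.cvtColor(cv2.imread('pics/w1.png'),cv2.COLOR_BGR2RGB)
g=cv2.resize(cv2.cvtColor(im,cv2.COLOR_RGB2GRAY)[125:200,220:285],None,fx=8,fy=8,interpolation=cv2.INTER_CUBIC)
cn,_=cv2.findContours((g>205).astype(np.uint8),cv2.RETR_EXTERNAL,cv2.CHAIN_APPROX_NONE)
for k in cn:
    if cv2.contourArea(k)>2000:
        e=cv2.fitEllipse(k);uv=(np.array(e[0])+.5)/8-.5+[220,125];print(uv,np.array(e[1])/8,at(c,uv,.095),at(c,uv,.01))
print(at(c,(251.5,155),.01))
print(ctrl.get_obs()["tool_pos"],ctrl.get_obs()["tool_rot"])
```

```text
[250.30381775 175.05545044] [26.963974  27.7926178] [ 0.41609357 -0.33520994  0.095     ] [ 0.43983192 -0.33635474  0.01      ]
[250.8968792  154.43743706] [30.15672684 34.25930786] [ 0.39525961 -0.33458816  0.095     ] [ 0.41262877 -0.33554288  0.01      ]
[ 0.41335432 -0.33477678  0.01      ]
[ 0.41725106 -0.33215527  0.23128937] [-2.47486267e-03  3.14148959e+00  5.12820495e-04]
```

```bash
python3 -m creep '[[1,0.001,-0.0025,0.03,0,0,0],[1,0,0,0.04,0,0,0],[1,0,0,0.04,0,0,0],[1,0,0,0.03,0,0,0],[1,0,0,0.026,0,0,0],[1,0,0,0.02,0,0,0],[1,0,0,0,0,0,0],[0,0,0,0,0,0,0],[0,0,0,0,0,0,0],[0,0,0,0,0,0,0],[0,0,0,0,0,0,0],[0,0,0,0,0,0,0],[0,0,0,0,0,0,0],[0,0,0,0,0,0,0],[0,0,0,0,0,0,0]]' 80
```

```text
t: 5.35
tool_pos: [0.4166, -0.3368, 0.0469]
tool_rot: [0.0, 3.14, -0.002]
contact_force: [-0.6, 0.7, 6.6]
opening: 0.0284
```

```bash
python3 -m creep '[[0,0,0,-0.01,0,0,0],[0,0,0,-0.03,0,0,0],[0,0,0,-0.04,0,0,0],[0,0,0,-0.04,0,0,0],[0,0,0,-0.02,0,0,0],[0,-0.0083,0.021,0,0,0,0],[0,-0.0166,0.042,0,0,0,0],[0,-0.0166,0.042,0,0,0,0],[0,-0.0166,0.042,0,0,0,0],[0,-0.0166,0.042,0,0,0,0],[0,-0.0166,0.042,0,0,0,0],[0,-0.0166,0.042,0,0,0,0],[0,-0.0166,0.042,0,0,0,0],[0,-0.0166,0.042,0,0,0,0],[0,-0.0166,0.042,0,0,0,0],[0,-0.0083,0.021,0,0,0,0],[0,0,0,0,0,0,0],[0,0,0,0,0,0,0]]'
python3 - <<'E'
from h import *
o=ctrl.get_obs();print(o["tool_pos"],o["tool_rot"],o["opening"],o["contact_force"])
s=get_image("scene");t=get_image("top");w=get_image("wrist")
save('s2',s);save('t2',t);save('w2',w)
for n in("scene","top","wrist"):
    c=calibration(n);print(n,proj(c,[.583,.084,.14]),[(np.round(d["extent"]),round(d["conf"],2)) for d in models.search_frame(n,"wide_pusher")])
a=cv2.resize(s[75:195,225:345],(420,420),interpolation=cv2.INTER_CUBIC);b=cv2.resize(w,None,fx=.74,fy=1.094)
save('v2',np.hstack([a,b[:420]]))
E
```

```text
t: 7.15
tool_pos: [0.5814, 0.0841, 0.1849]
tool_rot: [0.001, -3.14, 0.001]
contact_force: [-0.6, -1.0, -1.5]
opening: 0.0287
[0.58142906 0.08410212 0.18490652] [ 1.42320616e-03 -3.14037282e+00  8.98165040e-04] 0.02869685097898374 [-0.56858498 -0.97767446 -1.48116269]
scene [291.06062195 145.26836487] [(array([282., 118., 299., 150.]), 0.68), (array([249., 133., 342., 205.]), 0.26)]
top [199.7763933  179.44642846] []
wrist [254.569368   213.58601558] [(array([216., 176., 294., 330.]), 0.6)]
```

View pics/v2.png

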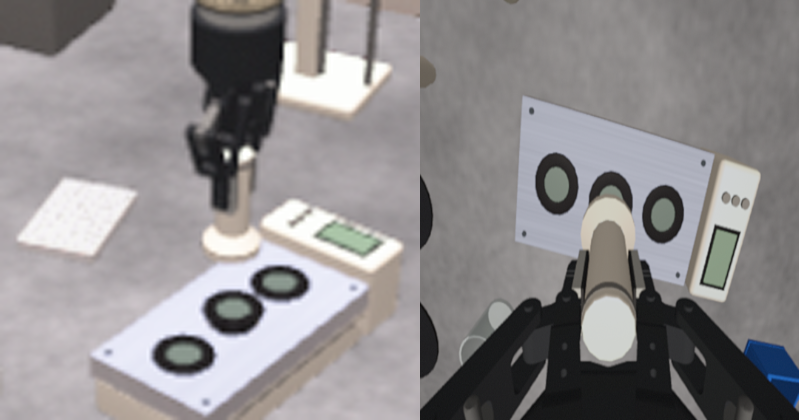

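The pusher is held upright, and its foot sits over the middle retainer in both the scene crop (231,240) and the wrist crop (608,228). I'll check the foot offset numerically, along with the bays from the wrist view.

Run:
```python
from h import *
th=np.linspace(0,2*np.pi,120)
ext={"wrist":("w2",),"scene":("s2",)}
for n,f in(("wrist","w2"),("scene","s2")):
    c=calibration(n);im=cv2.imread(f'pics/{f}.png')
    for (x,y) in((.581,.084),(.583,.084)):
        p=np.array([proj(c,[x+.025*np.cos(a),y+.025*np.sin(a),z]) for z in(.137,.147) for a in th]);print(n,x,y,'foot box',p.min(0).round(1),p.max(0).round(1))
    b,g,r=[im[...,i].astype(int) for i in range(3)]
    m=((r>165)&(r-b>8)).astype(np.uint8)
    if n=="wrist": m[:, :200]=0;m[:,310:]=0;m[240:]=0
    else: m[:,:275]=0;m[:,305:]=0;m[:134]=0;m[153:]=0
    k,l,st,ce=cv2.connectedComponentsWithStats(m);i=1+st[1:,4].argmax();print('seen',st[i])
c=calibration("wrist");im=cv2.imread('pics/w2.png');G=cv2.cvtColor(im,cv2.COLOR_BGR2GRAY)
# outer flat retainers -> midpoint
o=[]
for x0,x1,y0,y1 in((145,218,130,205),(293,362,160,230)):
    g=cv2.resize(G[y0:y1,x0:x1],None,fx=4,fy=4,interpolation=cv2.INTER_CUBIC)
    k=max(cv2.findContours((g<85).astype(np.uint8),cv2.RETR_EXTERNAL,cv2.CHAIN_APPROX_NONE)[0],key=cv2.contourArea)
    e=cv2.fitEllipse(k);uv=(np.array(e[0])+.5)/4-.5+[x0,y0];o.append(at(c,uv,.066));print(uv,np.array(e[1])/4,o[-1])
print('bay_b from wrist',(o[0]+o[1])/2, np.linalg.norm(o[0]-o[1]))
```

```text
wrist 0.581 0.084 foot box [217.3 175.1] [291.5 247.6]
wrist 0.583 0.084 foot box [217.5 177.9] [291.4 250.1]
seen [ 217  180   74   53 1922]
scene 0.581 0.084 foot box [282.2 138.6] [298.8 150.6]
scene 0.583 0.084 foot box [282.8 138.8] [299.4 150.8]
seen [282 134  23  16 196]
[184.25680161 167.59085083] [54.43548584 58.50476456] [0.56848516 0.01879167 0.066     ]
[327.95463943 195.38612366] [51.44025803 56.38011551] [0.59606033 0.15452903 0.066     ]
bay_b from wrist [0.58227274 0.08666035 0.066     ] 0.13851000206288325
```

```bash
python3 -m creep '[[0,0,0.001,0.02,0,0,0],[0,0,0,0.02,0,0,0],[0,0,0,0.01,0,0,0],[0,0,0,0.005,0,0,0],[0,0,0,0.003,0,0,0],[0,0,0,0.002,0,0,0],[0,0,0,0,0,0,0]]'; python3 -m creep '[[0,0,0,0.001,0,0,0],[0,0,0,0.001,0,0,0],[0,0,0,0.001,0,0,0]]'
```

```text
t: 8.15
tool_pos: [0.5823, 0.085, 0.1259]
tool_rot: [0.0, 3.141, -0.0]
contact_force: [0.0, -0.3, -0.6]
opening: 0.0285
t: 8.45
tool_pos: [0.5821, 0.085, 0.1226]
tool_rot: [0.0, 3.141, 0.0]
contact_force: [0.3, 0.6, -2.0]
opening: 0.0285
```

```bash
python3 -m creep '[[0,0,0,0.001,0,0,0],[0,0,0,0.001,0,0,0]]'; python3 -m creep '[[0,0,0,0.001,0,0,0],[0,0,0,0.001,0,0,0]]'; python3 -m creep '[[0,0,0,0.001,0,0,0],[0,0,0,0.001,0,0,0]]'; python3 -m creep '[[0,0,0,0.001,0,0,0],[0,0,0,0.001,0,0,0]]'
```

```text
t: 8.65
tool_pos: [0.5824, 0.085, 0.1216]
tool_rot: [-0.0, 3.14, 0.0]
contact_force: [-2.7, 0.7, 6.8]
opening: 0.0284
t: 8.85
tool_pos: [0.583, 0.0851, 0.1207]
tool_rot: [-0.0, 3.139, 0.0]
contact_force: [-2.1, -0.4, 8.3]
opening: 0.0284
t: 9.05
tool_pos: [0.5826, 0.0851, 0.1174]
tool_rot: [0.0, 3.14, 0.0]
contact_force: [1.2, -0.6, -0.5]
opening: 0.0283
t: 9.25
tool_pos: [0.5814, 0.085, 0.1134]
tool_rot: [-0.0, -3.14, 0.0]
contact_force: [-0.0, -1.1, -1.8]
opening: 0.0284
```

It made contact at TCP z of about 0.122 and gave way after about 4 mm. I'll carry on to the hard stop.

```bash
python3 -m creep '[[0,0,0,0.001,0,0,0],[0,0,0,0.001,0,0,0],[0,0,0,0,0,0,0]]'; python3 -m creep '[[0,0,0,0.001,0,0,0],[0,0,0,0.001,0,0,0],[0,0,0,0,0,0,0]]'
```

```text
t: 9.55
tool_pos: [0.5818, 0.085, 0.1129]
tool_rot: [0.0, -3.141, 0.0]
contact_force: [-3.2, -0.3, 4.4]
opening: 0.0285
t: 9.85
tool_pos: [0.5822, 0.085, 0.1129]
tool_rot: [-0.0, 3.142, -0.0]
contact_force: [-8.1, -0.9, 12.2]
opening: 0.0281
```

```bash
python3 -m creep '[[0,0,0,0.002,0,0,0],[0,0,0,0,0,0,0]]'; python3 -m creep '[[0,0,0,-0.006,0,0,0],[0,0,0,-0.01,0,0,0],[0,0,0,-0.02,0,0,0],[0,0,0,-0.03,0,0,0],[0,0,0,-0.02,0,0,0],[0,0,0,0,0,0,0]]'
python3 - <<'E'
from h import *
s=get_image("scene");save('s3',s)
G=cv2.cvtColor(s,cv2.COLOR_RGB2GRAY)
g=cv2.resize(G[145:188,262:318],None,fx=8,fy=8,interpolation=cv2.INTER_CUBIC)
for k in cv2.findContours((g<85).astype(np.uint8),cv2.RETR_EXTERNAL,cv2.CHAIN_APPROX_NONE)[0]:
    if cv2.contourArea(k)>3000:
        e=cv2.fitEllipse(k);uv=(np.array(e[0])+.5)/8-.5+[262,145];print(uv.round(1),(np.array(e[1])/8).round(1),at(calibration("scene"),uv,.066).round(4))
save('ret3',cv2.resize(s[140:190,258:325],(536,400),interpolation=cv2.INTER_CUBIC))
E
```

```text
t: 10.05
tool_pos: [0.5825, 0.0849, 0.1128]
tool_rot: [-0.0, 3.142, -0.001]
contact_force: [-10.8, -1.3, 21.7]
opening: 0.0286
t: 10.65
tool_pos: [0.5841, 0.0851, 0.1981]
tool_rot: [0.0, 3.135, 0.0]
contact_force: [0.1, -0.0, -0.4]
opening: 0.0285
[277.1 175.9] [10.4 17. ] [0.5716 0.0154 0.066 ]
[291.2 165.3] [ 9.7 16.5] [0.5852 0.0843 0.066 ]
[304.6 155.4] [ 9.2 15.9] [0.5993 0.1525 0.066 ]
```

View pics/ret3.png

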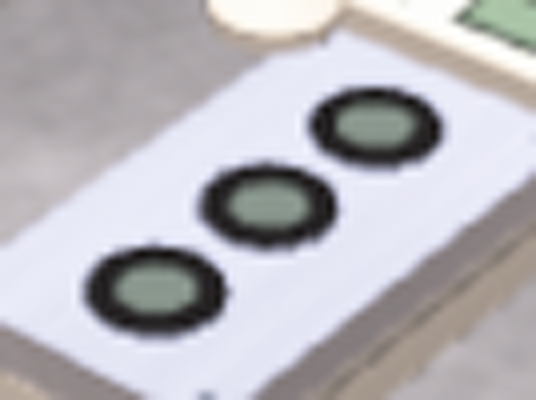

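The middle ring now looks the same as its flat neighbours, with its centre at (291.2,165.3) and minor axis down from 11.9 to 9.7 px. It's home. Next, the mat.

```bash
python3 -m creep '[[0,-0.0013,-0.02,0,0,0,0],[0,-0.0026,-0.0394,0,0,0,0],[0,-0.0026,-0.0394,0,0,0,0],[0,-0.0026,-0.0394,0,0,0,0],[0,-0.0026,-0.0394,0,0,0,0],[0,-0.0026,-0.0394,0,0,0,0],[0,-0.0026,-0.0394,0,0,0,0],[0,-0.0026,-0.0394,0,0,0,0],[0,-0.0026,-0.0394,0,0,0,0],[0,-0.0013,-0.02,0,0,0,0],[0,0,0,0.03,0,0,0],[0,0,0,0.04,0,0,0],[0,0,0,0.03,0,0,0],[0,0,0,0.02,0,0,0],[0,0,0,0.01,0,0,0],[0,0,0,0.005,0,0,0],[0,0,0,0,0,0,0]]'
python3 - <<'E'
from h import *
for n in("scene","wrist"):
    im=get_image(n);save(n+'4',im)
a=cv2.imread('pics/scene4.png')[190:310,190:310];b=cv2.imread('pics/wrist4.png')
cv2.imwrite('pics/v4.png',np.hstack([cv2.resize(a,(384,384),interpolation=cv2.INTER_CUBIC),b[:, 60:460]]))
E
```

```text
t: 12.4
tool_pos: [0.6051, -0.2699, 0.0588]
tool_rot: [0.0, -3.141, -0.001]
contact_force: [-0.0, -0.7, -1.1]
opening: 0.0285
```

View pics/v4.png

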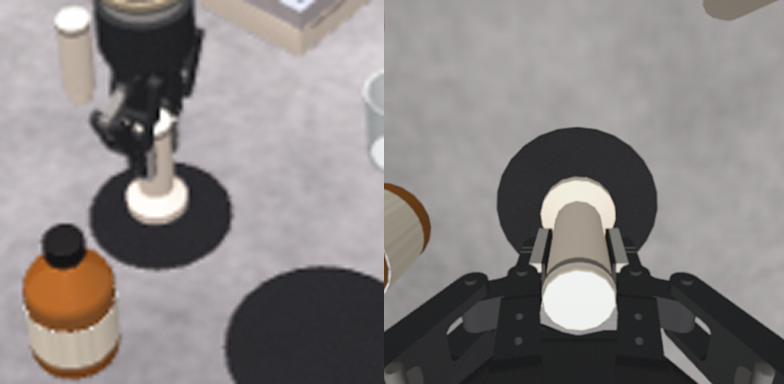

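The foot hovers just above the mat, near its centre (scene crop foot at (157,200), mat at (161,215)). The jar is well clear. Now lower it.

```bash
python3 -m creep '[[0,0,0,0.003,0,0,0],[0,0,0,0.002,0,0,0],[0,0,0,0.002,0,0,0],[0,0,0,0.001,0,0,0],[0,0,0,0,0,0,0]]'
```

```text
t: 13.0
tool_pos: [0.6051, -0.2701, 0.0511]
tool_rot: [-0.0, -3.141, -0.0]
contact_force: [-0.1, -0.2, -0.9]
opening: 0.0285
```

```bash
python3 -m creep '[[0,0,0,0.001,0,0,0],[0,0,0,0,0,0,0]]'; python3 -m creep '[[0.4,0,0,0,0,0,0],[0.6,0,0,0,0,0,0],[1,0,0,0,0,0,0],[1,0,0,0,0,0,0],[1,0,0,0,0,0,0],[1,0,0,0,0,0,0],[1,0,0,0,0,0,0]]'
```

```text
t: 13.2
tool_pos: [0.6054, -0.2702, 0.0509]
tool_rot: [0.0, 3.142, 0.0]
contact_force: [-1.9, 0.1, 2.3]
opening: 0.0283
t: 13.9
tool_pos: [0.6053, -0.2702, 0.0503]
tool_rot: [-0.0, -3.142, 0.0]
contact_force: [-0.5, -0.2, 0.5]
opening: 0.0857
```

```bash
python3 -m creep '[[1,0,0,-0.01,0,0,0],[1,0,0,-0.03,0,0,0],[1,0,0,-0.04,0,0,0],[1,0,0,-0.04,0,0,0],[1,0,0,-0.04,0,0,0],[1,0,0,-0.02,0,0,0],[1,0,0,0,0,0,0],[1,0,0,0,0,0,0]]'
python3 - <<'E'
from h import *
for n in("scene","wrist"):
    im=get_image(n);save(n+'5',im)
c=calibration("wrist")
for d in models.search_frame("wrist","wide_pusher")[:1]: print(d)
for d in models.search_frame("wrist","mat")[:2]: print(d)
for X in([.6053,-.2702,.004],[.6053,-.2702,.099],[.6077,-.2734,.004]): print(proj(c,X))
a=cv2.imread('pics/scene5.png')[130:330,150:350];b=cv2.imread('pics/wrist5.png')
cv2.imwrite('pics/v5.png',np.hstack([cv2.resize(a,(384,384),interpolation=cv2.INTER_CUBIC),b[:, 60:460]]))
E
```

```text
t: 14.7
tool_pos: [0.6053, -0.2702, 0.2308]
tool_rot: [0.0, 3.141, -0.001]
contact_force: [-0.4, -0.7, -0.6]
opening: 0.0855
{'extent': [233.7, 136.6, 272.9, 193.8], 'conf': 0.67}
{'extent': [165.4, 229.7, 265.3, 320.6], 'conf': 0.84}
{'extent': [52.0, 0.9, 151.0, 97.5], 'conf': 0.84}
[252.92113096 158.77882468]
[252.63921166 179.50864841]
[250.44122728 160.60482448]
```

View pics/v5.png

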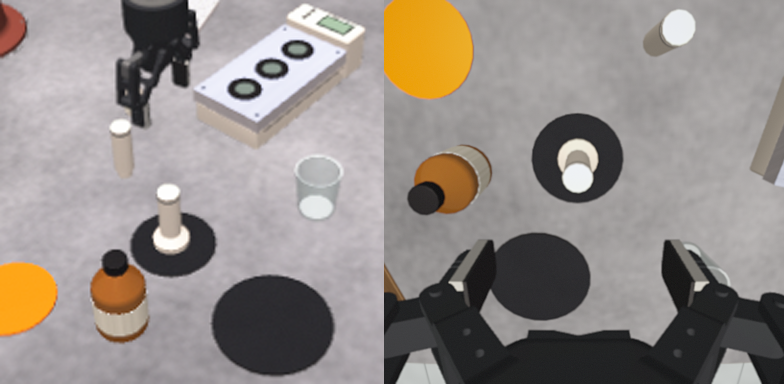

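The pusher stands upright near the centre of the smaller black mat (wrist crop: foot (578,157), mat (577,158)). The gripper is clear, all three retainers lie flat and the bystanders haven't moved. Handing in.

```bash
python3 -c "from station import finish_job;print(finish_job())"
```

```text
the job is handed in; nothing more can be done
None
```

The retainer standing proud in the middle bay is snapped home, and the wide pusher stands on the smaller black mat. I handed the job in at about 15 s; it reported no verdict.

- **Press:** I pressed straight down with the wide pusher. It met the retainer with the TCP at about 0.122 m, showed 8.3 N just before it gave way, and stopped hard about 10 mm lower at 0.113 m. I finished with about 22 N against the stop. About 11 N of sideways force also showed there, though the pusher didn't slip in the grip.
- **Retainer check:** in the scene camera its ring now looks like the two flat ones. Its image height fell from 11.9 to 9.7 px, against 10.4 and 9.2 px for its neighbours.
- **Bay position:** the camera estimates of the bay centre differed by about 3 mm. The retainer seated anyway.
- **Placement check:** after release, the pusher is upright with its whole foot on the mat, about 4 mm from the mat's centre. The gripper is well above it, and the bystanders in view look undisturbed.

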